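# Gauge a tube rack against a flip stop on a bench fence

### The arm

A 6-joint arm with a two-finger parallel gripper is mounted at the origin on the work surface. World frame = base frame: x ahead of the robot, y to its left, z up, the work surface at z = 0. Lengths are in m, angles in rad, forces in N, time in s.
With the tool pointing down it reaches from about 0.35 to 0.775 m from the base axis. Payload 7.3 kg.
Tool frame: the origin (TCP) lies at the very end of the fingers, on their centre line; the grasp point (between the pads) lies grip_point_offset behind it (grip_point_offset is the distance from the TCP to the grasp point, in m); z points along the fingers, y is the direction in which the jaws open and shut (so a half turn about z gives the same grasp; the last joint's range is limited). The gripper opens to 92 mm and grips with 3 to 60 N. Pads are 19 mm wide; open, the fingers measure 130 mm over their backs; the gripper's body (75 mm by 190 mm) begins 47 mm behind the grasp point.
Start: joints at [1.059, 0.342, 1.524, -0, 1.275, -0.146], TCP at [0.188, 0.49, 0.227] pointing down, gripper open.
Joint ranges: [-2.53, 2.53], [-0.77, 2.02], [0.04, 2.7], [-1, 4.14], [0.28, 2.66], [-3.11, 3.11]. Speed limits (rad/s): [2.57, 2.57, 3.14, 3.14, 3.14, 3.14].

### API

Orientations are given as [roll, pitch, yaw] about the fixed x, y, z axes, in that order (R = Rz(yaw) Ry(pitch) Rx(roll)).
In Python, from cell import * gives the robot as it stands.
- The arm moves only by the shell command python3 -m inch 'ROWS' [OPENING] [FORCE]. ROWS is JSON, a list that holds one entry, the list of rows, each a list of 4 numbers: the shift along the tool's x, y, z in mm, then the turn about the tool's z in rad. In form: [[[x, y, z, roll], ...]]. A call has 1 to 10 rows; each row shifts and turns the commanded pose from where the row before left it, along the tool's axes as they then stand; what a row does not reach is not made up. A row lasts 1/8 s, in which the tool goes at most 62.5 mm and 10.7 degrees, less where a joint would pass 70% of its speed; a pose out of reach is approached as far as the arm can. A call with a gripper value outside its range is refused whole. OPENING is the closure, from -1 (fully open) to 1 (shut), set as the call begins (- or left out, the last holds). The fingers move at their own pace and stop on an object; FORCE is the grip in N (left out, the last holds). Time passes only in rows, so rows that do not move let the fingers close. It gives the time, the measured TCP pose, the force and the opening at its end, in the units of the state.
- observe(): the state, without advancing time (a new reading comes with each control period).
- read_camera(name): name is "scene" or "top" or "wrist"; returns a dict with "img" (384x512x3 uint8, blue, green, red), "fx", "fy", "cx", "cy" (pixels), "k1" (the pictures are not rectified: a ray, as slopes to the right and down, at radius r is drawn at 1 + k1 r^2 times it, then the intrinsics apply), "eye" and "rotation" of the camera in the world; the wrist camera has in their place "T_tool_cam" (4x4, takes a point from camera to tool coordinates, whose origin is the TCP and whose axes are the flange's). Camera axes: x right, y down, z forward; pixel columns grow to the right and rows downward; lengths in m; the calibration is good to about 2 mm. A picture is of the moment at which its call begins: read the wrist's pose just before it. There is no depth.
- hand_in(): hands the job in, once; it reports no verdict.
Trained networks look in the newest picture that a camera, given by its name, has taken for a name from the list of things; names that differ only in an ending like _2 or _b are one class to them, and where a whole thing is asked for, a point or a joint stands for the part that bears it (a point fixed in the world has none). Each returns a list of dicts, best first, with "conf" (0 to 1); they miss things now and then, are a little off and sometimes report something else, mostly with a low value. They report only what shows in the picture. A call takes as long as a camera call. They do not tell look-alikes from the thing itself.
- boxes_of(camera, label): "at" ([row, column] in pixels, amid what is visible of it).
- place_of(camera, label): "at" ([row, column] in pixels: a listed point, or the origin of a listed thing).
The state is a dict: "time": time; "qpos": joint angles; "qvel": joint speeds; "joint_efforts": joint torques, N m; "tool_pos": TCP position; "tool_rot": TCP orientation; "contact_force": force on the tool from outside, world axes, zero at the start; "torque": the same for the moment, N m; "opening": finger opening in m.
Only numpy, scipy, OpenCV 4.12 (cv2) and the standard library are available. Lean on these libraries where they do the work, as an engineer would, in place of code of your own. Each camera call takes 0.05 s, during which the arm holds its last target. There are 200 camera calls.

### The job

Flip the stop down onto the fence until it is fully home, bring the tube rack with the carrying grip flush against the fence and slide it along until it presses lightly but definitely against the stop's rubber screw head. Let go of the rack, then flip the stop all the way back up, leaving the rack exactly where it was gauged. Work gently and leave everything else on the bench alone.

Things in the scene. Friction and masses are not known exactly. Their poses are not given: they have to be found in the camera images.
- fence: Aluminium fence bar fixed to the bench: 20 mm thick (its x), 460 mm long (its y), 40 mm high; clamping feet 8 mm high reach 45 mm behind it. Origin: centre of its underside. The rack goes against the front face (towards the robot), 10 mm from the origin to -x of this frame; rigid, press it with 40 N at most. Its +y runs along the fence towards the flip stop, 130 mm from the origin.
- stop_hinge (a point): Hinge of the flip stop, on top of the fence at (0, 130, 50) mm of the fence frame; hinge axis along the fence's y. Hub and ears reach 64 mm above the bench and 17 mm to either side along y.
- flip_stop (a joint): Angle of the steel flip stop in rad: 0 = fully down (home: arm level, nose hanging in front of the fence in the rack's way), 1.2 = fully up (end of travel). Stiff hinge: stays where it is left, takes 0.02 to 0.12 N m to turn. Its end stops are rigid: never push it with more than 35 N. Arm and nose are 24 mm wide along the fence's y.
- stop_nose (a point): On the stop's nose, centre of the face towards the rack (-y of the fence). Down: 24 mm over the bench, 38 mm in front of the fence's centre line. A screw with a flat rubber head, 18 mm diameter, sticks out here towards the rack; its face stands 5 to 17 mm from this point: the setting differs each time and is not measured, find it by touch. The rubber gives 1 mm per 8 N; 4 to 15 N on it is right, over 25 harms it.
- stop_knob (a point): Centre of the 18 mm black ball on the stop's thumb lever (lever 8 mm thick), mid-width of the stop. It turns at 60 mm radius about the hinge: stop down, 34 mm in front (fence -x) of the hinge and 50 mm above it; fully up, 34 mm behind and 50 mm above. Pushing the ball level towards the robot turns the stop down; away from the robot, up.
- rack_center (a point): Centre (22.5 mm over its foot) of the loose white tube rack: block 58 mm wide (its x), 140 mm long (its y), 45 mm high, with clear caps in some holes (to 49 mm) and a carrying grip on top; 0.3 to 0.55 kg; drags with 2 to 8 N on bench and fence. In place, its axes are parallel to the fence's, its +y end faces the screw head and its centre is 39 mm in front of the fence's centre line.
- rack_handle (a point): Point to grasp on the rack's carrying grip, 80 mm above the rack's foot, over its centre. The grip is a white fin 12 mm thick (rack x), 70 mm long (rack y), from 45 to 97 mm above the rack's foot.
- bottle: Bystander: glass jar with green cap, 68 mm wide, 130 mm high, origin under its centre.
- tip_box: Bystander: blue box of pipette tips 75 x 100 x 47 mm, origin under its centre.
- slide_box: Bystander: small white box 50 x 70 x 28 mm, origin under its centre.
- pipette: Bystander: pipette lying on the bench, about 230 mm long along its x.
- flat_rack: Bystander: low yellow tube rack without a grip, 70 x 190 x 28 mm, origin under its centre.
- flask: Bystander: white plastic bottle 80 mm wide, 170 mm high, origin under its centre.
There are look-alikes about, which are no part of the job. Leave any purple, turquoise or yellow look-alike of the part that bears rack_center alone.

How it is judged:
By the outcome, as a careful person would: the job done as asked, in the order asked, and still so for the second after the job is handed in, with the robot touching nothing.
It also fails if it takes over 72 s, if anything falls off the work surface, if the arm or the gripper's body presses on something with over 40 N, if the wrist force passes 120 N, or if a joint passes its speed limit or range.

## Working session

There is one attempt and no reset: what is moved stays moved. The work goes in short steps, Python scripts to look and compute and a shell command to move; the robot and the scene stay as the last step left them, time stands still between calls to the robot, and variables do not carry over. Pictures are saved under pics/ and viewed, about 8 in all and at most 12, crops included, and the job is handed in when it is done.

```bash
mkdir -p pics
cat > h.py <<'E'
from cell import *
import numpy as np, cv2
from scipy.spatial.transform import Rotation as R
def cam(n):
    s=observe(); c=read_camera(n)
    if n=="wrist":
        T=np.eye(4);T[:3,:3]=R.from_euler('xyz',s["tool_rot"]).as_matrix();T[:3,3]=s["tool_pos"]
        M=T@np.array(c["T_tool_cam"]);c["eye"]=M[:3,3];c["rotation"]=M[:3,:3]
    c["eye"]=np.array(c["eye"]);c["rotation"]=np.array(c["rotation"]);return c
def ray(c,at):
    K=np.array([[c["fx"],0,c["cx"]],[0,c["fy"],c["cy"]],[0,0,1.]])
    p=cv2.undistortPoints(np.array([[[at[1],at[0]]]],float),K,np.array([c["k1"],0,0,0,0.]))[0,0]
    return c["rotation"]@np.array([p[0],p[1],1])
def onz(c,at,z):
    d=ray(c,at);return c["eye"]+d*(z-c["eye"][2])/d[2]
def proj(c,P):
    q=c["rotation"].T@(np.array(P)-c["eye"]);x,y=q[:2]/q[2];f=1+c["k1"]*(x*x+y*y)
    return [c["cy"]+c["fy"]*y*f,c["cx"]+c["fx"]*x*f]
E
python3 - <<'E'
from h import *
np.set_printoptions(precision=3,suppress=True)
print(observe())
Z=dict(fence=0,stop_hinge=.05,stop_knob=.1,stop_nose=.06,rack_center=.0225,rack_handle=.08,bottle=0,tip_box=0,slide_box=0,pipette=0.01,flat_rack=0,flask=0)
ims=[]
for n in("top","scene"):
    c=cam(n);print(n,c["eye"]);ims.append(c["img"])
    for k,z in Z.items():
        for d in place_of(n,k)[:4]:
            if d["conf"]>.2: print(k,round(d["conf"],2),np.round(d["at"]),onz(c,d["at"],z))
cv2.imwrite("pics/top.png",cv2.resize(ims[0],(800,600)));cv2.imwrite("pics/scene.png",cv2.resize(ims[1],(800,600)))
E
```

```text
{'time': 0.0, 'qpos': array([ 1.059,  0.343,  1.525, -0.   ,  1.275, -0.146]), 'qvel': array([ 0.   ,  0.001, -0.001,  0.002,  0.001,  0.001]), 'joint_efforts': array([  0.001, -43.124, -24.422,   0.072,   0.056,  -0.   ]), 'tool_pos': array([0.188, 0.49 , 0.226]), 'tool_rot': array([-3.14 , -0.   ,  2.776]), 'contact_force': array([-0.599,  0.278,  0.173]), 'torque': array([-0.032,  0.035,  0.004]), 'opening': 0.09180511592405267}
top [ 0.338 -0.159  1.532]Traceback (most recent call last):
  File "<stdin>", line 10, in <module>
  File "h.py", line 15, in onz
    d=ray(c,at);return c["eye"]+d*(z-c["eye"][2])/d[2]
                                                  ~^^^
IndexError: invalid index to scalar variable.
```

```bash
sed -i 's/c\["rotation"\]=np.array(c\["rotation"\]);return c/r=np.array(c["rotation"]);c["rotation"]=R.from_euler("xyz",r).as_matrix() if r.shape==(3,) else r;return c/' h.py
python3 - <<'E'
from h import *
np.set_printoptions(precision=3,suppress=True)
Z=dict(fence=0,stop_hinge=.05,stop_knob=.1,stop_nose=.06,rack_center=.0225,rack_handle=.08,bottle=0,tip_box=0,slide_box=0,pipette=0.01,flat_rack=0,flask=0)
ims=[]
for n in("top","scene"):
    c=cam(n);print(n,c["eye"],c["rotation"].tolist());ims.append(c["img"])
    for k,z in Z.items():
        for d in place_of(n,k)[:4]:
            if d["conf"]>.2: print(k,round(d["conf"],2),np.round(d["at"]),onz(c,d["at"],z))
cv2.imwrite("pics/top.png",cv2.resize(ims[0],(800,600)));cv2.imwrite("pics/scene.png",cv2.resize(ims[1],(800,600)))
E
```

```text
top [ 0.338 -0.159  1.532] [[0.017753822562741158, -0.9949581855556485, 0.09870669065581053], [-0.9998422182460002, -0.017609485439474718, 0.0023333742679283176], [-0.0005834357959579664, -0.09873254285375262, -0.9951138349878889]]
fence 0.68 [156. 239.] [ 0.588 -0.086  0.   ]
stop_hinge 0.84 [147. 197.] [0.606 0.042 0.05 ]
stop_knob 0.71 [132. 192.] [0.643 0.052 0.1  ]
stop_nose 0.54 [159. 201.] [0.565 0.028 0.06 ]
rack_center 0.94 [233. 279.] [ 0.342 -0.22   0.022]
rack_center 0.92 [118. 150.] [0.703 0.206 0.022]
rack_center 0.81 [282. 314.] [ 0.19  -0.331  0.022]
rack_center 0.73 [186. 277.] [ 0.491 -0.211  0.022]
rack_handle 0.95 [228. 276.] [ 0.355 -0.206  0.08 ]
rack_handle 0.8 [114. 144.] [0.703 0.211 0.08 ]
rack_handle 0.75 [153. 394.] [ 0.593 -0.573  0.08 ]
rack_handle 0.64 [184. 276.] [ 0.491 -0.205  0.08 ]
bottle 0.48 [160. 199.] [0.571 0.042 0.   ]
tip_box 0.67 [200. 191.] [0.442 0.065 0.   ]
tip_box 0.21 [152. 343.] [ 0.608 -0.424  0.   ]
slide_box 0.67 [161. 163.] [0.567 0.16  0.   ]
pipette 0.69 [199. 330.] [ 0.451 -0.38   0.01 ]
pipette 0.65 [165. 163.] [0.551 0.159 0
[... 596 characters left out ...]
38 0.06 ]
rack_center 0.92 [180. 180.] [ 0.189 -0.339  0.022]
rack_center 0.77 [235. 384.] [0.69  0.212 0.022]
rack_center 0.71 [195. 222.] [ 0.334 -0.211  0.022]
rack_center 0.6 [225. 231.] [ 0.511 -0.216  0.022]
rack_handle 0.96 [182. 221.] [ 0.339 -0.21   0.08 ]
rack_handle 0.89 [250. 105.] [ 0.599 -0.578  0.08 ]
rack_handle 0.83 [222. 389.] [0.703 0.211 0.08 ]
rack_handle 0.59 [166. 182.] [ 0.183 -0.328  0.08 ]
bottle 0.94 [274. 254.] [ 0.715 -0.197  0.   ]
tip_box 0.65 [205. 310.] [0.445 0.073 0.   ]
slide_box 0.52 [220. 347.] [0.564 0.156 0.   ]
pipette 0.66 [228. 171.] [ 0.457 -0.397  0.01 ]
flat_rack 0.62 [271. 316.] [ 0.754 -0.032  0.   ]
flask 0.7 [263. 167.] [ 0.607 -0.423  0.   ]
```

View pics/top.png

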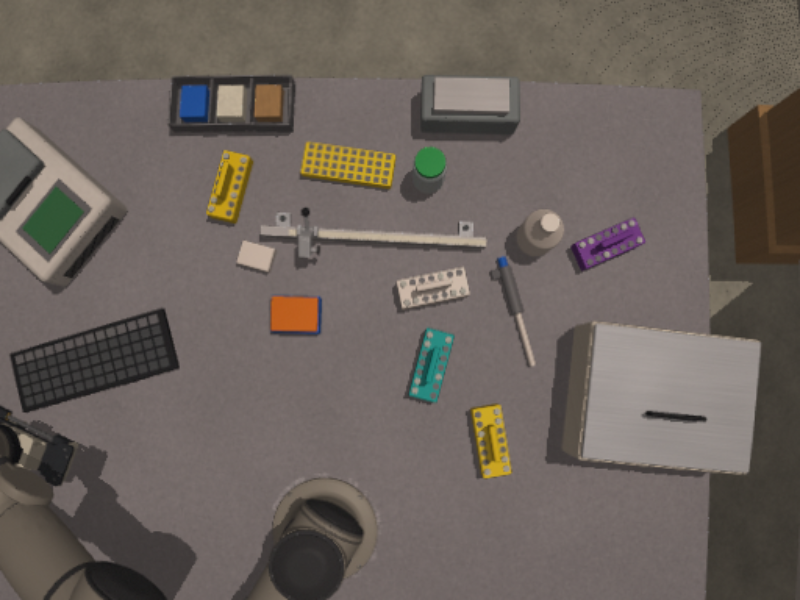

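View pics/scene.png

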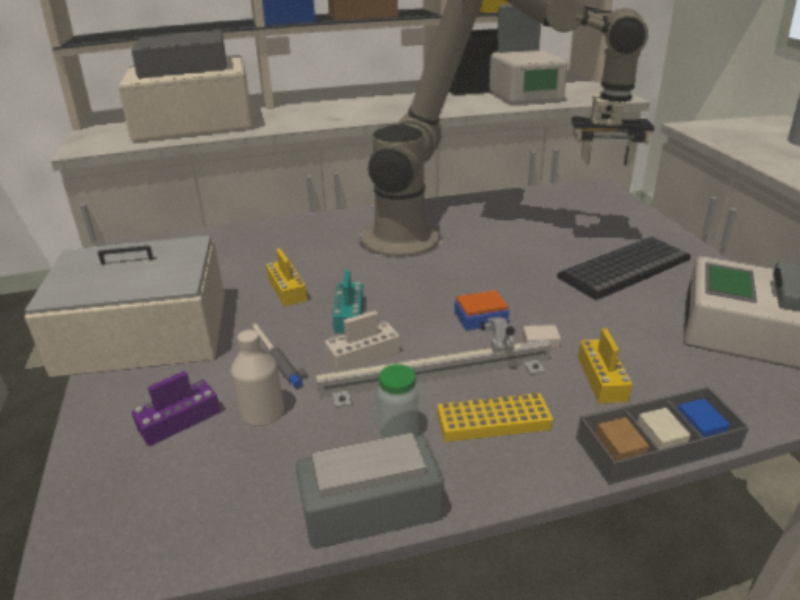

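The top view shows the white rack at (432,288) of 800x600. The look-alikes are purple (610,243), turquoise (430,365), and yellow (490,440) and (229,187). Only the white one fits the description. The fence runs from (261,230) to (485,243), with the stop at (305,237) and its knob behind at (305,212), so the stop is up.

Run:
```python
from h import *
np.set_printoptions(precision=4,suppress=True)
c=cam("top");w=cam("wrist");print(w["T_tool_cam"],grip_point_offset if 'grip_point_offset' in globals() else None,w["fx"])
g=c["img"]
for r,cc in [((147,167)),((155.5,310.4))]: print(onz(c,(r,cc),.04))
# whitish segmentation for fence and rack
h=cv2.cvtColor(g,cv2.COLOR_BGR2HSV);m=((h[...,1]<45)&(h[...,2]>150)).astype(np.uint8)
n,l,st,ce=cv2.connectedComponentsWithStats(m)
for i in range(1,n):
    if st[i,4]>60 and 100<ce[i][1]<220 and 130<ce[i][0]<330:
        p=np.argwhere(l==i);z=.045
        W=np.array([onz(c,q,z)[:2] for q in p]);u,s,v=np.linalg.svd(W-W.mean(0));a=v[0]*np.sign(v[0][1])
        t=(W-W.mean(0))@a
        print(st[i],W.mean(0),'yaw',np.arctan2(-a[0],a[1]),t.min(),t.max())
cv2.imwrite("pics/crop.png",cv2.resize(g[125:230,140:350],(800,400),interpolation=cv2.INTER_CUBIC))
```

```text
[[ 0.0004 -0.9582 -0.2862  0.0784]
 [ 1.      0.0006 -0.0007 -0.0009]
 [ 0.0008 -0.2862  0.9582 -0.159 ]
 [ 0.      0.      0.      1.    ]] 0.0188 288.96129299673163
[0.6059 0.1409 0.04  ]
[ 0.5861 -0.314   0.04  ]
[167 138  22  13 139] [0.6083 0.1064] yaw 0.1549600910518001 -0.03319531718120067 0.03436585133173837
[204 142 107  12 235] [ 0.6043 -0.1812] yaw 0.006101995407424363 -0.13093463479066017 0.20314871270252124
[279 171  22  20 219] [ 0.5047 -0.2529] yaw -0.6919113305786121 -0.03443668017759278 0.04176665020615303
[254 176  18  21 110] [ 0.4822 -0.1621] yaw -1.247222653056421 -0.026959946924980313 0.031119516894698402
```

View pics/crop.png

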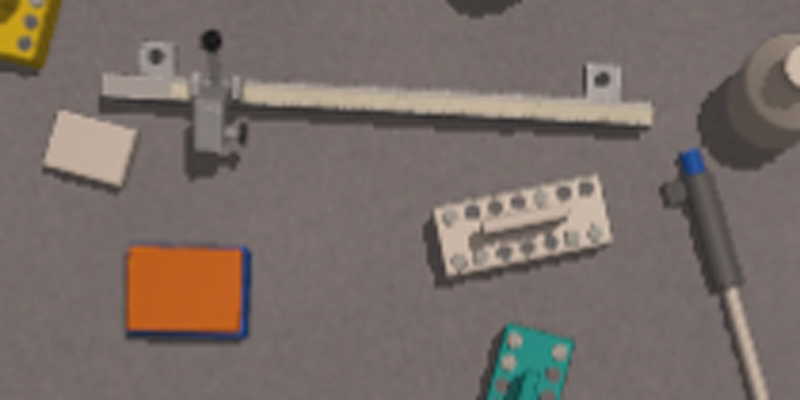

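The crop confirms the white rack at crop (522,226), with caps and a fin, tilted about 0.22 rad. The stop is up: knob at (211,40), screw at (237,132).

```bash
python3 -m inch '[[[-56,-26,-5,0],[-56,-26,-5,0],[-56,-26,-5,0],[-56,-26,-5,0],[-56,-26,-5,0],[-56,-26,-5,0],[-56,-26,-5,0],[-56,-26,-5,0],[-56,-26,-5,0],[-56,-26,-5,0]]]' 1
python3 -m inch '[[[0,0,0,-0.165],[0,0,0,-0.165],[0,0,0,0],[0,0,0,0]]]'
cat > look.py <<'E'
from h import *
import sys
np.set_printoptions(precision=4,suppress=True)
s=observe();print(s["time"],s["tool_pos"],s["tool_rot"],s["contact_force"],s["opening"])
cs={n:cam(n) for n in("wrist","top","scene")}
for k in sys.argv[2:]:
    O=[];D=[]
    for n in cs:
        r=place_of(n,k)
        r=[q for q in r if q["conf"]>.3]
        if not r: print(k,n,'none');continue
        for q in r[:3]: print(k,n,round(q["conf"],2),np.round(q["at"],1),onz(cs[n],q["at"],{'stop_knob':.1,'stop_hinge':.05,'rack_handle':.08,'rack_center':.0225,'fence':0,'stop_nose':.024}.get(k,0)))
        d=ray(cs[n],r[0]["at"]);d/=np.linalg.norm(d);O.append(cs[n]["eye"]);D.append(d)
    if len(O)>1:
        A=sum(np.eye(3)-np.outer(d,d) for d in D);b=sum((np.eye(3)-np.outer(d,d))@o for o,d in zip(O,D));print('  tri',np.linalg.solve(A,b))
cv2.imwrite("pics/%s.png"%sys.argv[1],cv2.resize(cs["wrist"]["img"],(768,576)))
E
python3 look.py w1 stop_knob stop_hinge fence
```

```text
time: 2.75
tool_pos: [0.6189, 0.0455, 0.2769]
tool_rot: [3.141, 0.0, 2.776]
contact_force: [-0.4, 0.8, -0.7]
opening: 0.0007
time: 3.25
tool_pos: [0.6177, 0.0473, 0.2768]
tool_rot: [3.141, 0.0, 3.103]
contact_force: [-0.7, 0.1, -0.4]
opening: 0.0006
3.25 [0.6177 0.0473 0.2768] [3.1415 0.0001 3.1029] [-0.7119  0.1223 -0.3642] 0.0005779535116255815
stop_knob wrist 0.69 [183.5 248.5] [0.6322 0.0377 0.1   ]
stop_knob top 0.64 [132.6 194.9] [0.6409 0.0447 0.1   ]
stop_knob scene 0.49 [209.7 326.5] [0.6195 0.0497 0.1   ]
  tri [0.6341 0.041  0.1115]
stop_hinge wrist 0.64 [151.  252.5] [0.6011 0.0433 0.05  ]
stop_hinge top 0.62 [146.2 196.2] [0.6079 0.0461 0.05  ]
stop_hinge scene 0.83 [221.9 322.7] [0.6102 0.0457 0.05  ]
  tri [0.6055 0.0458 0.047 ]
fence wrist 0.73 [147.1 167.7] [ 0.5978 -0.0863  0.    ]
fence top 0.63 [154.7 239.8] [ 0.5912 -0.0895  0.    ]
fence scene 0.61 [237.7 281.2] [ 0.5875 -0.0771  0.    ]
  tri [ 0.5942 -0.0846  0.0061]
```

View pics/w1.png

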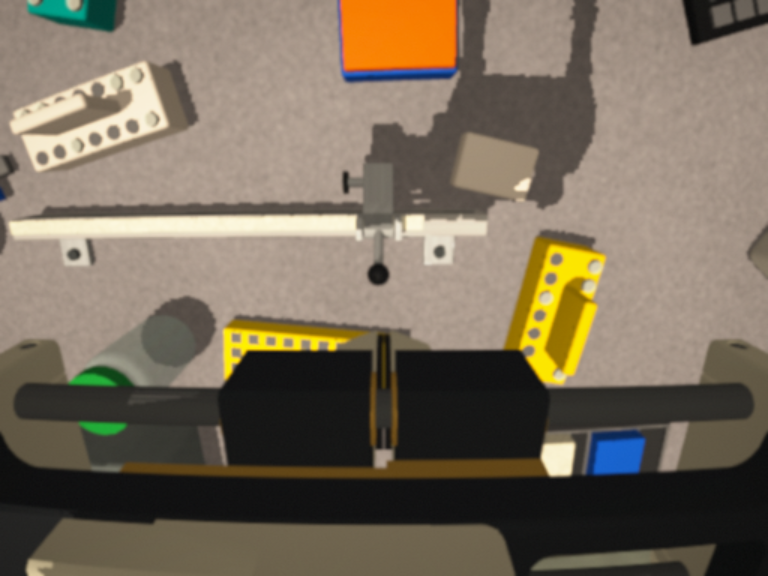

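The wrist view (768x576) shows the stop knob at (378,273) behind the fence and the arm at (378,185) in front with its screw at (347,182). I go behind the knob and push it towards the robot.

```bash
python3 -m inch '[[[-62,-2,0,0],[0,0,60,0],[0,0,60,0],[0,0,50,0],[0,0,11,0],[0,0,0,0]]]'
python3 -m inch '[[[10,0,0,0],[10,0,0,0],[10,0,0,0],[0,0,0,0]]]'
```

```text
time: 4.6
tool_pos: [0.6802, 0.0429, 0.0966]
tool_rot: [3.142, 0.001, 3.106]
contact_force: [0.2, 0.2, 0.8]
opening: 0.0007
time: 5.1
tool_pos: [0.649, 0.0441, 0.0966]
tool_rot: [3.142, 0.001, 3.106]
contact_force: [0.2, 0.2, -0.5]
opening: 0.0002
```

```bash
python3 -m inch '[[[8,0,0,0],[8,0,0,0],[8,0,0,0],[8,0,0,0],[8,0,0,0],[8,0,0,0]]]'
python3 -m inch '[[[3,0,0,0],[3,0,0,0],[2,0,0,0],[0,0,0,0]]]'
```

```text
time: 5.85
tool_pos: [0.6011, 0.0458, 0.0957]
tool_rot: [3.142, -0.0, 3.106]
contact_force: [0.3, -0.2, -0.3]
opening: 0.0006
time: 6.35
tool_pos: [0.5936, 0.0461, 0.0957]
tool_rot: [3.141, -0.0, 3.106]
contact_force: [0.6, 0.2, 0.4]
opening: 0.0004
```

```bash
python3 -m inch '[[[2,0,0,0],[2,0,0,0],[0,0,0,0]]]'
python3 -m inch '[[[1.5,0,0,0],[1.5,0,0,0],[0,0,0,0]]]'
python3 look.py w2 stop_knob
```

```text
time: 6.72
tool_pos: [0.5895, 0.0462, 0.0957]
tool_rot: [3.142, -0.0, 3.106]
contact_force: [-0.7, 0.9, -0.7]
opening: 0.0008
time: 7.1
tool_pos: [0.5876, 0.0462, 0.0959]
tool_rot: [3.142, 0.002, 3.106]
contact_force: [4.4, -0.3, -2.8]
opening: 0.0002
7.1 [0.5876 0.0462 0.0959] [3.1415 0.0022 3.1057] [ 4.4151 -0.3111 -2.7602] 0.0001586599878891119
stop_knob wrist 0.6 [210.5 251.3] [0.568  0.0439 0.1   ]
stop_knob top 0.42 [154.  193.3] [0.5746 0.0472 0.1   ]
stop_knob scene 0.51 [200.7 315. ] [0.5655 0.0357 0.1   ]
stop_knob scene 0.48 [204.2 305.2] [0.5747 0.0005 0.1   ]
stop_knob scene 0.43 [261.6 168. ] [ 0.7168 -0.4157  0.1   ]
  tri [0.5696 0.0419 0.1017]
```

View pics/w2.png

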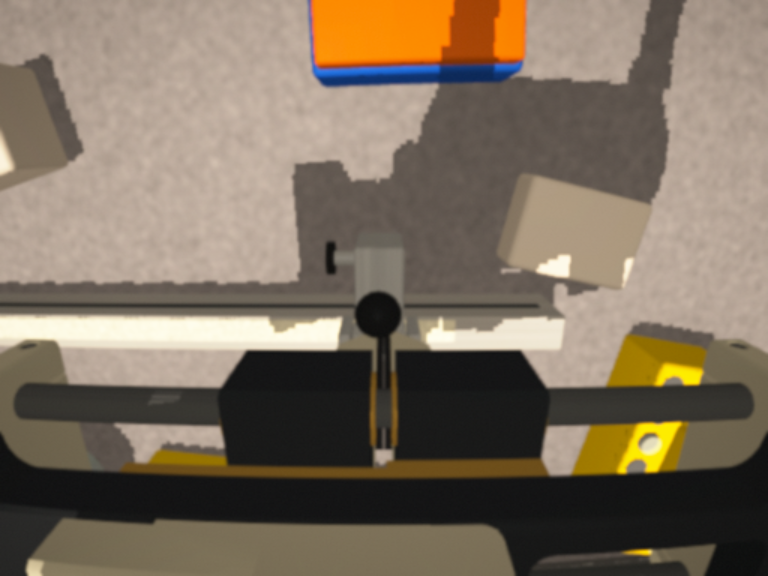

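The stop is down: knob at (378,315), nose and screw out in front at (345,258), and the force has started to rise. I firm it up a little.

```bash
python3 -m inch '[[[1,0,0,0],[0,0,0,0]]]'
python3 -m inch '[[[1,0,0,0],[0,0,0,0]]]'
```

```text
time: 7.65
tool_pos: [0.5873, 0.0462, 0.096]
tool_rot: [3.142, 0.004, 3.106]
contact_force: [8.5, -0.7, -5.1]
opening: 0.0003
time: 7.9
tool_pos: [0.5871, 0.0462, 0.0961]
tool_rot: [3.141, 0.006, 3.106]
contact_force: [10.6, 0.1, -6.1]
opening: 0.0003
```

```bash
python3 -m inch '[[[-20,0,0,0],[0,0,-50,0],[0,0,-55,0],[0,0,-55,0],[22,-52,0,0],[22,-52,0,0],[22,-52,0,0],[21,-51,0,0],[21,-51,0,0]]]'
python3 -m inch '[[[0,0,0,0.185],[0,0,0,0.185],[0,0,0,0.185],[0,0,0,0.185],[0,0,0,0.185],[0,0,0,0.185],[0,0,0,0.185],[0,0,0,0],[0,0,0,0]]]' -0.3
python3 look.py w3 rack_handle rack_center stop_nose stop_knob
python3 - <<'E'
from h import *
np.set_printoptions(precision=4,suppress=True)
c=cam("wrist");h=cv2.cvtColor(c["img"],cv2.COLOR_BGR2HSV);print(h[100:200:20,200:300:20].tolist()[2])
E
```

```text
time: 9.02
tool_pos: [0.4858, -0.2093, 0.2556]
tool_rot: [3.141, -0.002, 3.106]
contact_force: [0.8, -1.4, 0.6]
opening: 0.0007
time: 10.15
tool_pos: [0.4871, -0.2081, 0.2556]
tool_rot: [-3.141, -0.001, 1.814]
contact_force: [-0.6, 0.5, 0.6]
opening: 0.0593
10.15 [ 0.4871 -0.2081  0.2556] [-3.1409 -0.0007  1.8144] [-0.6295  0.4878  0.5543] 0.059292942697110614
rack_handle wrist 0.85 [171.3 258.6] [ 0.4896 -0.2087  0.08  ]
rack_handle wrist 0.65 [207.5  10.7] [ 0.1844 -0.3337  0.08  ]
rack_handle wrist 0.61 [138.4 131.5] [ 0.3358 -0.2061  0.08  ]
rack_handle top 0.97 [231.5 276.1] [ 0.3455 -0.2078  0.08  ]
rack_handle top 0.86 [181.9 276.4] [ 0.4961 -0.2065  0.08  ]
rack_handle top 0.83 [282.2 320.2] [ 0.1946 -0.3433  0.08  ]
rack_handle scene 0.97 [206.9 228.9] [ 0.4946 -0.216   0.08  ]
rack_handle scene 0.82 [219.5 389.9] [0.6931 0.2204 0.08  ]
rack_handle scene 0.73 [247.8 108. ] [ 0.594  -0.5714  0.08  ]
  tri [ 0.4212 -0.2101  0.0387]
rack_center wrist 0.95 [193.   41.7] [ 0.1873 -0.3309  0.0225]
rack_center wrist 0.92 [134.2 150.3] [ 0.338  -0.2068  0.0225]
rack_center wrist 0.8
[... 242 characters left out ...]
88 [197.4 222. ] [ 0.3473 -0.2129  0.0225]
rack_center scene 0.83 [224.7 231.6] [ 0.5096 -0.2138  0.0225]
rack_center scene 0.76 [234.4 385.2] [0.6891 0.2177 0.0225]
  tri [ 0.5809 -0.089   0.3562]
stop_nose wrist none
stop_nose top 0.77 [161.7 202. ] [0.5628 0.0294 0.024 ]
stop_nose scene 0.45 [222.3 310.2] [0.569  0.0234 0.024 ]
  tri [0.5629 0.0282 0.0189]
stop_knob wrist 0.34 [ 92.8 355.9] [ 0.5667 -0.0971  0.1   ]
stop_knob top 0.77 [158.1 194.9] [0.5621 0.0419 0.1   ]
stop_knob top 0.31 [198.8 187.8] [0.4382 0.0595 0.1   ]
stop_knob scene 0.76 [196.6 314. ] [0.5434 0.0414 0.1   ]
  tri [ 0.5673 -0.0117  0.1202]
[[86, 232, 76], [12, 46, 167], [21, 35, 249], [17, 67, 148], [18, 53, 231]]
```

View pics/w3.png

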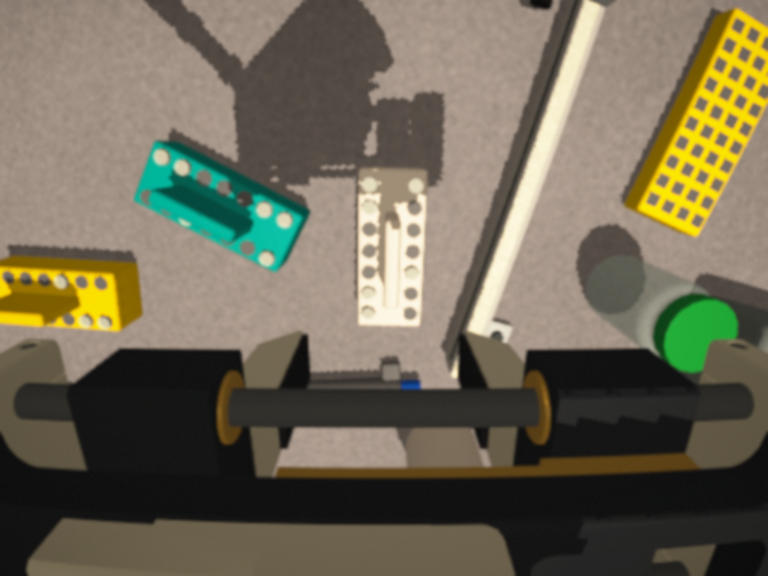

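The wrist view shows the white rack between the open fingers: block corners (360,170), (427,170), (421,326), (359,326), and the fin from (393,215) to (391,308). The fence runs from (480,334) to (595,3), right of the rack.

Run:
```python
from h import *
np.set_printoptions(precision=4,suppress=True)
c=cam("wrist");f=2/3
def P(x,y,z): return onz(c,(y*f,x*f),z)[:2]
def rep(n,a,b):
    d=a-b; print(n,a,b,(a+b)/2,'yaw',np.arctan2(-d[0],d[1]),np.linalg.norm(d))
rep('fin',P(393,213,.097),P(391,308,.097))
rep('Ledge',P(360,170,.045),P(359,326,.045)); rep('Redge',P(427,170,.045),P(421,326,.045))
rep('fenceL',P(585,0,.04),P(470,333,.04)); rep('fenceR',P(606,3,.04),P(492,335,.04))
# refined fence front edge + fin via brightness gradient
g=cv2.cvtColor(c["img"],cv2.COLOR_BGR2GRAY).astype(float)
L=[];Rr=[]
for r in range(8,210,4):
    x0=(478+(334-r*1.5)*(595-478)/331)*f
    xs=np.arange(int(x0)-14,int(x0)+15); v=g[r,xs]; th=(v.max()+v.min())/2
    b=np.where(v>170)[0]
    if len(b): L.append(P(xs[b[0]]*1.5,r*1.5,.04));Rr.append(P(xs[b[-1]]*1.5+1.5,r*1.5,.04))
for n,A in(('L',L),('R',Rr)):
    A=np.array(A);k=np.polyfit(A[:,1],A[:,0],1);print(n,'x at y=-.087,.05',np.polyval(k,[-.087,.05]),'yaw',-np.arctan(k[0]),np.std(A[:,0]-np.polyval(k,A[:,1])))
```

```text
fin [ 0.4846 -0.1723] [ 0.5012 -0.2442] [ 0.4929 -0.2082] yaw 0.22581543245100566 0.07375760975103948
Ledge [ 0.4521 -0.1505] [ 0.4823 -0.2863] [ 0.4672 -0.2184] yaw 0.21926314352516416 0.13916607689369104
Redge [ 0.5061 -0.1372] [ 0.5377 -0.2728] [ 0.5219 -0.205 ] yaw 0.22881091233999448 0.1391967332760139
fenceL [0.5938 0.0224] [ 0.5852 -0.2706] [ 0.5895 -0.1241] yaw -0.02906613672950325 0.29314524503388256
fenceR [0.6111 0.0253] [ 0.6061 -0.2677] [ 0.6086 -0.1212] yaw -0.016834029125720646 0.2930321222297197
L x at y=-.087,.05 [0.5875 0.5925] yaw -0.036772746227418204 0.0004134049916776186
R x at y=-.087,.05 [0.6072 0.6114] yaw -0.030491526654880936 0.00043100255711177684
```

```bash
python3 -m inch '[[[-4,6,0,0.02],[0,0,60,0],[0,0,60,0],[0,0,50,0],[0,0,20,0],[0,0,5,0],[0,0,0,0]]]'
python3 -m inch '[[[0,0,0,0],[0,0,0,0],[0,0,0,0],[0,0,0,0],[0,0,0,0]]]' 1 25
```

```text
time: 11.88
tool_pos: [0.4949, -0.2111, 0.0612]
tool_rot: [3.141, 0.001, 1.79]
contact_force: [-0.7, 0.7, 0.4]
opening: 0.0596
time: 12.5
tool_pos: [0.4943, -0.2108, 0.0608]
tool_rot: [3.141, 0.0, 1.791]
contact_force: [-0.6, 0.4, -1.2]
opening: 0.0141
```

```bash
python3 -m inch '[[[0,0,-6,0],[0,0,-8,0],[0,0,0,0]]]'
python3 -m inch '[[[0,0,0,0.085],[0,0,0,0.085],[0,0,0,0.085],[28,6,0,0],[28,9,0,0],[28,11,0,0],[28,11,0,0],[26,9,0,0],[0,0,0,0]]]'
python3 look.py w4 rack_handle stop_nose fence
```

```text
time: 12.88
tool_pos: [0.4946, -0.211, 0.0753]
tool_rot: [3.141, 0.001, 1.791]
contact_force: [-0.2, 0.0, -3.9]
opening: 0.0118
time: 14.0
tool_pos: [0.5454, -0.0727, 0.0745]
tool_rot: [-3.141, -0.0, 1.538]
contact_force: [-0.5, -0.4, -4.4]
opening: 0.0121
14.0 [ 0.5454 -0.0727  0.0745] [-3.1413 -0.0005  1.5384] [-0.493  -0.4234 -4.3845] 0.012070854276042358
rack_handle wrist 0.67 [247.9 253.5] [ 0.5428 -0.0784  0.08  ]
rack_handle top 0.8 [160.6 230.6] [ 0.5592 -0.0654  0.08  ]
rack_handle top 0.74 [151.6 394.7] [ 0.5977 -0.5741  0.08  ]
rack_handle top 0.71 [281.9 316.8] [ 0.1954 -0.333   0.08  ]
rack_handle scene 0.92 [184.9 223. ] [ 0.3612 -0.2084  0.08  ]
rack_handle scene 0.88 [249.2 106.5] [ 0.599  -0.5752  0.08  ]
rack_handle scene 0.74 [222.4 390.8] [0.7064 0.2154 0.08  ]
  tri [ 0.5305 -0.121   0.1383]
stop_nose wrist 0.66 [ 59.6 279.2] [0.5636 0.0322 0.024 ]
stop_nose top 0.6 [159.6 200.1] [0.5694 0.0357 0.024 ]
stop_nose top 0.35 [167.1 232.6] [ 0.547  -0.0687  0.024 ]
stop_nose scene 0.68 [218.8 308.9] [0.5506 0.0263 0.024 ]
stop_nose scene 0.47 [220.6 278.2] [ 0.5321 -0.0693  0.024 ]
stop_nose scene 0.37 [238.7 281.7] [ 0.6206 -0.0869  0.024 ]
  tri [0.5641 0.0288 0.0344]
fence wrist 0.59 [249.4 251.9] [ 0.5393 -0.1228  0.    ]
fence wrist 0.57 [212.4 315. ] [ 0.5953 -0.0888  0.    ]
fence top none
fence scene 0.84 [239.4 280. ] [ 0.5942 -0.0832  0.    ]
  tri [ 0.557  -0.0977 -0.0048]
```

View pics/w4.png

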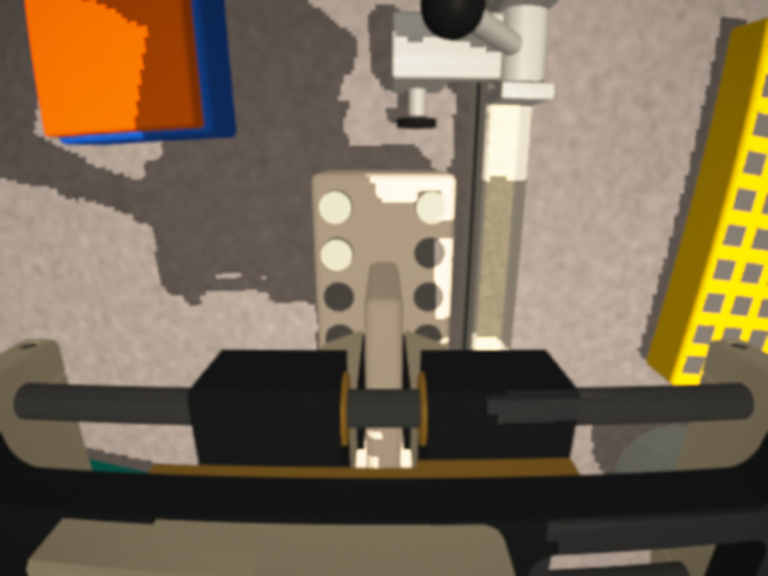

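Held straight. The screw head is at (416,123), the rack end at row 172, and the fence just right of the rack. I lower it and approach the fence.

```bash
python3 - <<'E'
from h import *
c=cam("wrist");f=2/3
print('head',onz(c,(126*f,416*f),.026),'rackend',onz(c,(172*f,385*f),.059),'fencefront',onz(c,(200*f,474*f),.04),'rackside',onz(c,(190*f,456*f),.059), onz(c,(300*f,449*f),.059))
E
python3 -m inch '[[[0,0,6,0],[0,0,5,0],[0,0,0,0]]]'
python3 -m inch '[[[0,0,1.5,0],[0,0,0,0]]]'
python3 -m inch '[[[0,0,1,0],[0,0,0,0]]]'
```

```text
head [0.56195851 0.01415805 0.026     ] rackend [ 0.54705548 -0.00463984  0.059     ] fencefront [ 0.58618529 -0.0187471   0.04      ] rackside [ 0.57503587 -0.01253058  0.059     ] [ 0.57255591 -0.05864257  0.059     ]
time: 15.02
tool_pos: [0.5446, -0.0743, 0.063]
tool_rot: [-3.14, -0.0, 1.536]
contact_force: [-0.1, 1.1, -3.7]
opening: 0.0122
time: 15.28
tool_pos: [0.5451, -0.0745, 0.0622]
tool_rot: [3.142, -0.0, 1.536]
contact_force: [0.3, -0.0, -4.5]
opening: 0.0118
time: 15.52
tool_pos: [0.5453, -0.0745, 0.0615]
tool_rot: [3.141, -0.0, 1.536]
contact_force: [0.8, 0.3, -2.6]
opening: 0.012
```

```bash
python3 -m inch '[[[0,0,0.7,0],[0,0,0,0]]]'
python3 -m inch '[[[0,4,0,0],[0,4,0,0],[0,0,0,0]]]'
python3 -m inch '[[[0,1.5,0,0],[0,0,0,0]]]'
```

```text
time: 15.78
tool_pos: [0.5453, -0.0746, 0.0614]
tool_rot: [3.141, 0.0, 1.536]
contact_force: [-2.5, 0.7, 5.8]
opening: 0.0121
time: 16.15
tool_pos: [0.5532, -0.0749, 0.0613]
tool_rot: [3.141, 0.0, 1.536]
contact_force: [-2.9, -0.0, 6.5]
opening: 0.0119
time: 16.4
tool_pos: [0.5544, -0.0749, 0.0614]
tool_rot: [-3.142, 0.0, 1.536]
contact_force: [-3.9, 0.3, 6.3]
opening: 0.0116
```

```bash
python3 -m inch '[[[0,1,-0.5,0],[0,0,0,0]]]'
python3 -m inch '[[[0,1,0,0],[0,0,0,0]]]'
python3 -m inch '[[[0,0.7,0,0],[0,0,0,0]]]'
```

```text
time: 16.65
tool_pos: [0.5555, -0.0748, 0.0614]
tool_rot: [-3.142, -0.0, 1.536]
contact_force: [-4.2, -0.4, 6.2]
opening: 0.012
time: 16.9
tool_pos: [0.5564, -0.0749, 0.0614]
tool_rot: [-3.141, -0.0, 1.536]
contact_force: [-4.7, -0.1, 5.9]
opening: 0.012
time: 17.15
tool_pos: [0.5569, -0.0748, 0.0614]
tool_rot: [-3.141, -0.0, 1.536]
contact_force: [-5.3, 0.4, 7.2]
opening: 0.012
```

```bash
python3 -m inch '[[[0,1,-0.5,0],[0,0,0,0]]]'
python3 -m inch '[[[0,1,0,0],[0,0,0,0]]]'
python3 -m inch '[[[0,1,0,0],[0,0,0,0]]]'
```

```text
time: 17.4
tool_pos: [0.5584, -0.0749, 0.0614]
tool_rot: [3.141, -0.0, 1.536]
contact_force: [-1.5, 0.2, 1.0]
opening: 0.0116
time: 17.65
tool_pos: [0.559, -0.0749, 0.0614]
tool_rot: [-3.141, -0.0, 1.536]
contact_force: [-3.8, 0.3, 3.2]
opening: 0.0117
time: 17.9
tool_pos: [0.559, -0.0749, 0.0614]
tool_rot: [-3.139, -0.0, 1.536]
contact_force: [-6.9, -0.4, 5.0]
opening: 0.0116
```

```bash
python3 -m inch '[[[0,1,0,0],[0,0,0,0]]]'
python3 -m inch '[[[3,0,0,0],[3,0,0,0],[3,0,0,0],[0,0,0,0]]]'
python3 -m inch '[[[1,0,0,0],[1,0,0,0],[0,0,0,0]]]'
```

```text
time: 18.15
tool_pos: [0.5591, -0.0749, 0.0615]
tool_rot: [-3.137, -0.0, 1.536]
contact_force: [-11.3, -1.0, 8.3]
opening: 0.0119
time: 18.65
tool_pos: [0.5594, -0.068, 0.0617]
tool_rot: [-3.137, 0.003, 1.536]
contact_force: [-11.8, -9.5, 11.1]
opening: 0.0116
time: 19.02
tool_pos: [0.5595, -0.0664, 0.0617]
tool_rot: [-3.137, 0.003, 1.536]
contact_force: [-12.6, -10.3, 9.5]
opening: 0.0118
```

```bash
python3 -m inch '[[[0,-1.2,-0.6,0],[0,0,0,0]]]'
python3 -m inch '[[[1,0,0,0],[1,0,0,0],[0,0,0,0]]]'
python3 -m inch '[[[1,0,0,0],[1,0,0,0],[0,0,0,0]]]'
```

```text
time: 19.27
tool_pos: [0.5594, -0.0647, 0.0616]
tool_rot: [-3.139, 0.001, 1.536]
contact_force: [-5.2, -5.1, -0.6]
opening: 0.0118
time: 19.65
tool_pos: [0.5595, -0.0627, 0.0616]
tool_rot: [-3.139, 0.001, 1.536]
contact_force: [-5.9, -4.4, 1.6]
opening: 0.0118
time: 20.02
tool_pos: [0.5596, -0.0607, 0.0616]
tool_rot: [-3.139, 0.001, 1.536]
contact_force: [-6.1, -4.5, 1.7]
opening: 0.012
```

```bash
for i in 1; do python3 -m inch '[[[1,0,0,0],[1,0,0,0],[0,0,0,0]]]'; done
python3 -m inch '[[[1,0,0,0],[0,0,0,0]]]'
python3 -m inch '[[[0.7,0,0,0],[0,0,0,0]]]'
```

```text
time: 20.4
tool_pos: [0.5596, -0.0587, 0.0616]
tool_rot: [-3.139, 0.001, 1.536]
contact_force: [-6.4, -4.0, 1.6]
opening: 0.0119
time: 20.65
tool_pos: [0.5597, -0.0577, 0.0616]
tool_rot: [-3.139, 0.001, 1.536]
contact_force: [-6.6, -4.1, 0.2]
opening: 0.0113
time: 20.9
tool_pos: [0.5597, -0.0571, 0.0616]
tool_rot: [-3.139, 0.001, 1.536]
contact_force: [-6.8, -6.0, 2.2]
opening: 0.012
```

```bash
python3 -m inch '[[[0.5,0,0,0],[0,0,0,0]]]'
python3 -m inch '[[[0,0,0,0],[0,0,0,0]]]'
```

```text
time: 21.15
tool_pos: [0.5597, -0.0566, 0.0616]
tool_rot: [-3.139, 0.001, 1.536]
contact_force: [-6.5, -4.8, 0.7]
opening: 0.0115
time: 21.4
tool_pos: [0.5597, -0.0566, 0.0616]
tool_rot: [-3.139, 0.001, 1.536]
contact_force: [-5.3, -4.8, 1.2]
opening: 0.0119
```

Still only drag. I continue in small steps.

```bash
python3 -m inch '[[[0.8,0,0,0],[0,0,0,0]]]'
python3 -m inch '[[[0.8,0,0,0],[0,0,0,0]]]'
```

```text
time: 21.65
tool_pos: [0.5597, -0.0558, 0.0616]
tool_rot: [-3.139, 0.001, 1.536]
contact_force: [-6.2, -5.1, 0.5]
opening: 0.0118
time: 21.9
tool_pos: [0.5598, -0.0549, 0.0616]
tool_rot: [-3.139, 0.001, 1.536]
contact_force: [-6.4, -5.2, 0.5]
opening: 0.0121
```

```bash
python3 -m inch '[[[0.8,0,0,0],[0,0,0,0]]]'
```

```text
time: 22.15
tool_pos: [0.5598, -0.0541, 0.0616]
tool_rot: [-3.139, 0.001, 1.536]
contact_force: [-5.9, -4.4, 0.0]
opening: 0.0121
```

```bash
python3 -m inch '[[[0.8,0,0,0],[0,0,0,0]]]'
python3 -m inch '[[[0.8,0,0,0],[0,0,0,0]]]'
```

```text
time: 22.4
tool_pos: [0.5598, -0.0537, 0.0617]
tool_rot: [-3.139, 0.002, 1.536]
contact_force: [-6.3, -6.5, 1.5]
opening: 0.0117
time: 22.65
tool_pos: [0.5599, -0.0534, 0.0618]
tool_rot: [-3.139, 0.002, 1.536]
contact_force: [-6.7, -7.6, 1.4]
opening: 0.012
```

```bash
python3 -m inch '[[[0.8,0,0,0],[0,0,0,0]]]'
```

```text
time: 22.9
tool_pos: [0.5599, -0.053, 0.0618]
tool_rot: [-3.139, 0.003, 1.536]
contact_force: [-7.4, -9.6, 2.1]
opening: 0.0119
```

```bash
python3 -m inch '[[[0.8,0,0,0],[0,0,0,0]]]'
python3 -m inch '[[[0.8,0,0,0],[0,0,0,0]]]'
```

```text
time: 23.15
tool_pos: [0.5599, -0.0527, 0.0619]
tool_rot: [-3.139, 0.004, 1.536]
contact_force: [-8.5, -12.3, 2.8]
opening: 0.0116
time: 23.4
tool_pos: [0.5599, -0.0524, 0.062]
tool_rot: [-3.139, 0.004, 1.536]
contact_force: [-8.2, -13.6, 1.5]
opening: 0.0115
```

```bash
python3 -m inch '[[[-1,-0.8,0,0],[0,0,0,0]]]'
python3 -m inch '[[[0,0,0,0],[0,0,0,0],[0,0,0,0],[0,0,0,0],[0,0,0,0]]]' -0.1
python3 look.py w5 rack_center
```

```text
time: 23.65
tool_pos: [0.5598, -0.0525, 0.0619]
tool_rot: [-3.141, 0.003, 1.536]
contact_force: [-4.7, -9.5, -0.5]
opening: 0.0115
time: 24.28
tool_pos: [0.5602, -0.0503, 0.0621]
tool_rot: [3.141, -0.0, 1.536]
contact_force: [0.1, -0.1, 0.2]
opening: 0.0496
24.275 [ 0.5602 -0.0503  0.0621] [ 3.1414 -0.0001  1.536 ] [ 0.097  -0.1381  0.2129] 0.04957147855207458
rack_center wrist 0.69 [215.6 255.4] [ 0.5589 -0.0536  0.0225]
rack_center top 0.94 [283.1 312.1] [ 0.1859 -0.3252  0.0225]
rack_center top 0.93 [154.7 389.2] [ 0.5973 -0.5721  0.0225]
rack_center top 0.8 [119.1 152.6] [0.7006 0.1961 0.0225]
rack_center scene 0.93 [226.4 287.6] [ 0.567  -0.0502  0.0225]
rack_center scene 0.91 [195.1 219.5] [ 0.3303 -0.2184  0.0225]
rack_center scene 0.86 [235.  382.6] [0.6894 0.2087 0.0225]
  tri [ 0.4018 -0.1432 -0.042 ]
```

View pics/w5.png

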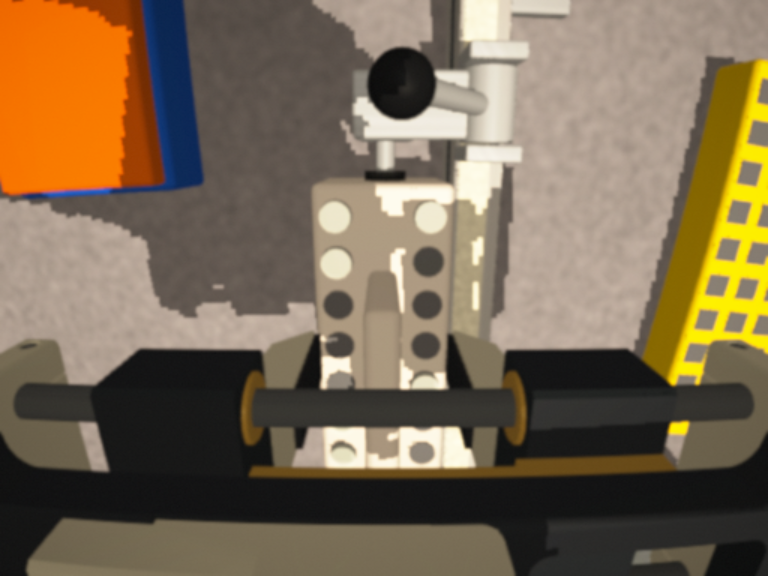

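The screw head at (385,176) bears on the rack end, and the rack is flush along the fence with the fingers clear. Next I retreat and go to the robot side of the knob.

```bash
python3 -m inch '[[[0,0,-10,0],[0,0,-50,0],[0,0,-60,0],[0,0,-60,0],[0,0,0,0]]]'
python3 -m inch '[[[0,0,0,-0.1745],[0,0,0,-0.1745],[0,0,0,-0.1745],[0,0,0,-0.1745],[0,0,0,-0.1745],[0,0,0,-0.1745],[0,0,0,-0.1745],[0,0,0,-0.1745],[0,0,0,-0.1745],[0,0,0,0]]]' 1
python3 -m inch '[[[17,47,0,0],[17,47,0,0],[0,0,0,0],[0,0,0,0]]]'
python3 look.py w6 stop_knob
```

```text
time: 25.2
tool_pos: [0.5625, -0.0508, 0.2484]
tool_rot: [3.13, 0.002, 1.536]
contact_force: [0.1, -0.4, -0.7]
opening: 0.0504
time: 26.45
tool_pos: [0.5598, -0.0503, 0.2417]
tool_rot: [3.141, -0.001, 3.105]
contact_force: [-0.2, 0.1, -0.6]
opening: 0.0003
time: 26.95
tool_pos: [0.5296, 0.0446, 0.2421]
tool_rot: [-3.141, 0.0, 3.105]
contact_force: [-0.3, -0.4, 0.0]
opening: 0.0004
26.95 [0.5296 0.0446 0.2421] [-3.1412  0.0002  3.1047] [-0.327  -0.357   0.0402] 0.00040614465245574605
stop_knob wrist 0.86 [211.9 255. ] [0.5676 0.0419 0.1   ]
stop_knob top none
stop_knob scene 0.7 [200.5 319.4] [0.5683 0.0488 0.1   ]
  tri [0.5687 0.045  0.1007]
```

```bash
python3 -m inch '[[[0,0,55,0],[0,0,55,0],[0,0,30,0],[0,0,6,0],[0,0,0,0]]]'
python3 -m inch '[[[-10,0,0,0],[-8,0,0,0],[-8,0,0,0],[-8,0,0,0],[-8,0,0,0],[-8,0,0,0],[-8,0,0,0],[-8,0,0,0],[-8,0,0,0],[0,0,0,0]]]'
python3 -m inch '[[[-3,0,0,0],[-3,0,0,0],[-2,0,0,0],[0,0,0,0]]]'
```

```text
time: 27.88
tool_pos: [0.5301, 0.0445, 0.0968]
tool_rot: [3.142, 0.001, 3.106]
contact_force: [-0.1, -0.5, 1.2]
opening: 0.0006
time: 29.12
tool_pos: [0.6042, 0.042, 0.0958]
tool_rot: [-3.142, 0.001, 3.106]
contact_force: [-0.7, -0.8, 0.1]
opening: 0.0009
time: 29.62
tool_pos: [0.6115, 0.0419, 0.096]
tool_rot: [3.141, -0.0, 3.106]
contact_force: [-1.2, 1.2, -2.0]
opening: 0.0005
```

```bash
python3 -m inch '[[[-2,0,0,0],[-1.5,0,0,0],[0,0,0,0]]]'
python3 -m inch '[[[-1.5,0,0,0],[0,0,0,0]]]'
```

```text
time: 30.0
tool_pos: [0.615, 0.0418, 0.096]
tool_rot: [3.141, -0.0, 3.106]
contact_force: [-2.4, 0.5, -2.0]
opening: 0.0004
time: 30.25
tool_pos: [0.6165, 0.0417, 0.0961]
tool_rot: [3.141, -0.0, 3.106]
contact_force: [-2.8, 1.3, -1.3]
opening: 0.0009
```

```bash
python3 -m inch '[[[-1,0,0,0],[0,0,0,0]]]'
```

```text
time: 30.5
tool_pos: [0.6173, 0.0417, 0.0961]
tool_rot: [3.141, -0.0, 3.106]
contact_force: [-4.1, -0.2, -1.9]
opening: 0.0005
```

```bash
python3 -m inch '[[[-1.5,0,0,0],[0,0,0,0]]]'
python3 -m inch '[[[-1,0,0,0],[0,0,0,0]]]'
```

```text
time: 30.75
tool_pos: [0.6176, 0.0417, 0.0959]
tool_rot: [3.142, -0.003, 3.106]
contact_force: [-7.4, 0.3, -0.2]
opening: 0.0005
time: 31.0
tool_pos: [0.6178, 0.0417, 0.0958]
tool_rot: [3.142, -0.005, 3.107]
contact_force: [-9.7, 1.3, 1.2]
opening: 0.0005
```

It is at the rigid end stop with 10 N. I back off and check.

```bash
python3 -m inch '[[[20,0,0,0],[5,0,-40,0],[20,0,-60,0],[20,0,-50,0],[0,0,0,0],[0,0,0,0]]]'
python3 look.py w7 stop_knob rack_center rack_handle stop_hinge
```

```text
time: 31.75
tool_pos: [0.5558, 0.0437, 0.2458]
tool_rot: [-3.141, 0.002, 3.106]
contact_force: [0.1, 0.3, -0.4]
opening: -0.0001
31.75 [0.5558 0.0437 0.2458] [-3.1415  0.0025  3.1061] [ 0.1341  0.3138 -0.4424] -0.00010129522315234225
stop_knob wrist none
stop_knob top 0.36 [159.  226.2] [ 0.5609 -0.0532  0.1   ]
stop_knob scene 0.65 [207.  326.6] [0.6067 0.0557 0.1   ]
  tri [0.5848 0.0019 0.0924]
rack_center wrist 0.63 [247.8 371. ] [0.69   0.2112 0.0225]
rack_center wrist 0.59 [166.2 183.1] [ 0.5564 -0.0553  0.0225]
rack_center top 0.82 [284.4 312.1] [ 0.1818 -0.3252  0.0225]
rack_center top 0.79 [151.6 391.9] [ 0.6077 -0.5812  0.0225]
rack_center top 0.73 [230.8 279.2] [ 0.3481 -0.2195  0.0225]
rack_center scene 0.89 [234.1 384.7] [0.6874 0.217  0.0225]
rack_center scene 0.84 [264.2 113.3] [ 0.5968 -0.5696  0.0225]
rack_center scene 0.81 [198.3 223.5] [ 0.3544 -0.209   0.0225]
  tri [ 0.5027 -0.0121  0.2184]
rack_handle wrist 0.9 [272.8 388.5] [0.6963 0.2137 0.08  ]
rack_handle wrist 0.7 [178.  169.2] [ 0.5578 -0.058   0.08  ]
rack_handle wrist 0.65 [ 72.2 272.7] [0.4464 0.065  0.08  ]
rack_handle top 0.92 [164.  225.6] [ 0.5485 -0.0503  0.08  ]
rack_handle top 0.85 [153. 396.] [ 0.5934 -0.5782  0.08  ]
rack_handle top 0.76 [279.2 320.2] [ 0.2037 -0.3432  0.08  ]
rack_handle scene 0.85 [167.7 184.1] [ 0.2015 -0.3208  0.08  ]
rack_handle scene 0.71 [208.1 285.3] [ 0.5497 -0.0532  0.08  ]
rack_handle scene 0.7 [246.9 106.9] [ 0.5893 -0.5745  0.08  ]
  tri [ 0.5104 -0.1189  0.3298]
stop_hinge wrist 0.7 [200.5 254.4] [0.5994 0.04   0.05  ]
stop_hinge top none
stop_hinge scene 0.71 [220.  322.8] [0.6014 0.0498 0.05  ]
  tri [0.6011 0.0446 0.0507]
```

View pics/w7.png

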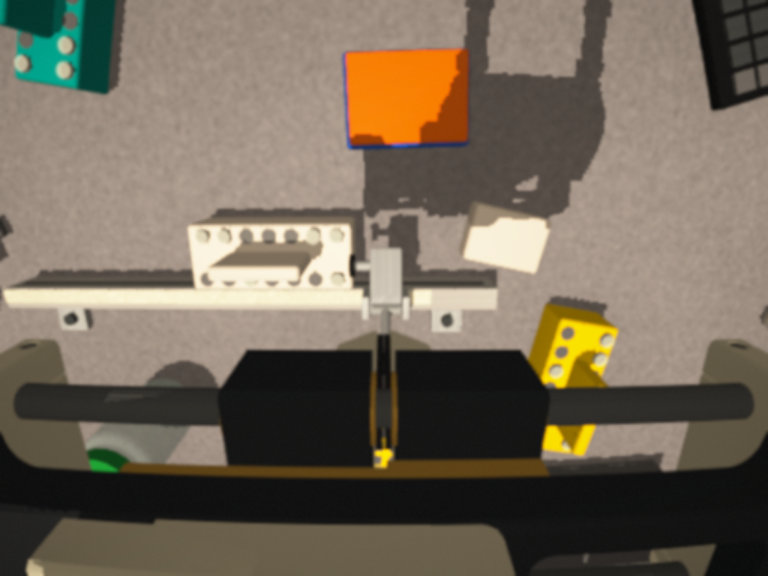

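The rack is flush in place (190–355, 222–290) and the stop is raised, with its lever leaning back behind the fingers. I hand in.

```bash
python3 -c "
from cell import *
print(hand_in())"
```

```text
the job is handed in; nothing more can be done
None
```

The rack is gauged against the stop and the stop is back up. I handed the job in at about 32 s of the 72 s allowed.

- **Stop down:** I pushed the knob towards the robot until it stopped moving, with about 11 N on it.
- **Rack gauged:** I lifted the white rack by its grip and set it down in front of the fence. I pressed it flush at up to 13 N, then slid it along until it met the screw head. The force rose about 9 N above the sliding drag, within the 4 to 15 N wanted. That is a difference from an estimated drag, not a direct reading of the rubber.
- **Release and stop up:** I let go, and the force on the arm dropped to zero. I then pushed the knob back until it stopped moving at about 10 N, and retreated.

**Last checks:**
- The last wrist picture shows the rack flush on the fence beside the raised stop, the gripper clear, and nothing disturbed nearby.
- The networks put the rack at about (0.556, -0.055), within about 3 mm of where I left it. That is too coarse to rule out a slight spring-back from the rubber.
- In that picture the fingers hid the knob, so the wrist network missed it, and the top camera's low-confidence hit was wrong. That the stop is fully up therefore rests mainly on the force and position at the end stop, and on the arm looking raised.

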